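# Load and tension the sample tube in a shaker clamp

## Robot

A 6-joint arm with a two-finger parallel gripper is mounted at the origin on the work surface. World frame = base frame: x ahead of the robot, y to its left, z up, the work surface at z = 0. Lengths are in m, angles in rad, forces in N, time in s.
With the tool pointing down it reaches from about 0.4 to 0.825 m from the base axis. Payload 7 kg.
Tool frame: the origin (TCP) lies on the centre line of the jaws, within the pads' length; the fingertips stand 22 mm ahead of it and the grasp point (between the pads) lies 3 mm ahead of it (arm.tcp_to_tips is the distance from the TCP to the fingertips, in m); z points along the fingers, y is the line along which they close (so a half turn about z gives the same grasp; the last joint's range is limited). The gripper opens to 88 mm and grips with 3 to 60 N. Pads are 19 mm wide; open, the fingers measure 130 mm over their backs; the gripper's body (78 mm by 193 mm) begins 47 mm behind the grasp point.
Start: joints at [-0.901, 0.359, 0.012, 0, -1.224, -0.288], TCP at [0.251, -0.626, 0.215] pointing down, gripper open.
Joint ranges: [-3.07, 3.07], [-1.43, 2.12], [-1.02, 1.25], [-3.03, 1.67], [-3.05, -0], [-3.03, 3.03]. Speed limits (rad/s): [2.39, 2.39, 3.01, 3.14, 3.14, 3.14].

## Interface

Orientations are given as [roll, pitch, yaw] about the fixed x, y, z axes, in that order (R = Rz(yaw) Ry(pitch) Rx(roll)).
In Python, from station import arm gives the robot as it stands.
- The arm moves only by the tool jog_arm, never from a script. Its argument "targets" is a list of rows, each an object of numbers: "dx", "dy", "dz": the shift along the tool's x, y, z in mm; "rx", "ry", "rz": the turn, a rotation vector about the tool's x, y, z in rad; "gripper": the closure, from 0 (fully open) to 1 (shut). In form: [{"dx": .., "dy": .., "dz": .., "rx": .., "ry": .., "rz": .., "gripper": ..}, ...]. A call has exactly 8 rows; each row is the pose to reach, as a shift and turn from the pose commanded when the call began, along the tool's axes at that moment; what a row does not reach only later rows make up. A row lasts 1/12 s, in which the tool goes at most 41.7 mm and 7.16 degrees, less where a joint would pass 70% of its speed; a pose out of reach is approached as far as the arm can. A call with a gripper value outside its range is refused whole. The fingers move at their own pace and stop on an object; "force" is the grip in N (left out, the last holds). Time passes only in rows, so rows that repeat a pose let the fingers close, or fill a call up. It gives the time, the measured TCP pose, the force, the opening and the grip force at its end, in the units of the state.
- arm.get_state(): the state, without advancing time (a new reading comes with each control period).
- arm.grab_frame(name): name is "scene" or "side" or "wrist"; returns a dict with "frame" (480x640x3 uint8, red, green, blue), "z_map" (480x640 float32, m along the optical axis (not along the pixel's ray), 0 where there is no reading), "fx", "fy", "cx", "cy" (pixels), "view" (4x4, takes a point from world to camera coordinates). Camera axes: x right, y down, z forward; pixel columns grow to the right and rows downward; lengths in m; the calibration is good to about 2 mm. A picture is of the moment at which its call begins.
- arm.job_done(): hands the job in; it is judged then, once.
The state is a dict: "t": time; "q": joint angles; "qd": joint speeds; "joint_efforts": joint torques, N m; "eef_pos": TCP position; "ee_rot": TCP orientation; "force": force on the tool from outside, world axes, zero at the start; "moment": the same for the moment, N m; "width": finger opening in m; "gripper_force": force on a finger pad.
Only numpy, scipy, OpenCV 4.12 (cv2) and the standard library are available. Lean on these libraries where they do the work, as an engineer would, in place of code of your own. Each camera call takes 0.05 s, during which the arm holds its last target. There are 200 camera calls.

## Task

Slide the steel sample tube along its trough into the clamp's bore until the dark mark ring is level with the face of the bore's collar, and let go of it. Then wind the tension wheel on top of the clamp clockwise until it has run up from its loose drag to its firm set feel, about 0.95 N m at the wheel, without over-tightening; leave it holding the tube, and leave the jars, bottles, lids and dish around it where they are.

Things in the scene. Friction and masses are not known exactly. Their poses are not given: they have to be found in the camera images.
- clamp: White bench-shaker clamp, fixed. Base 130 x 370 mm, 30 mm high; housing 78 (x) x 104 mm (y), its flat top 125 mm above the table, the wheel on top. Origin on the table under the wheel's axis, z up; the trough runs out along +y to 300 mm and the tube goes in along -y. The bore is open at both ends: nothing stops the tube at the mark.
- bore_mouth (a point): Centre of the bore at the outer face of the aluminium collar where the tube enters (62 mm from the wheel's axis, 60 mm above the table; bore 37 mm wide). Axes as the clamp's.
- wheel_center (a point): Centre of the tension wheel: black round handwheel, diameter 60 mm, 24 mm thick (138 to 162 mm above the table, 13 mm free below it), five grey ribs on its top, vertical axis. Clockwise from above lowers a hidden sprung pad onto the tube. The screw stays where it is left, so it can be let go and regrasped. This point does not turn with the wheel.
- wheel_top (a point): Top of the wheel's axis, 162 mm above the table; does not turn. How far it is wound is not known: 0.6 to 2.4 rad of loose turning at a steady 0.6 N m of drag, then the pad meets the tube and resistance climbs by 0.4 N m per rad. Set feel: 0.85 to 1.05 N m in all, best 0.95. The rim sits on a rubber hub that gives 0.25 rad per N m before the screw follows and springs back when let go.
- trough: Grey trough fixed to the clamp, 34 mm wide, floor 44 mm above the table, rails 5 mm above the floor; it runs from inside the bore out to 300 mm from the wheel's axis and carries the tube. Its origin and axes are the clamp's.
- tube: Steel sample tube, closed, diameter 32 mm, 180 mm long, about 0.35 kg, lying in the trough in line with the bore, its axis 60 mm above the table. Origin at its middle; its y axis is its length, the leading end at -90 mm and the bare aluminium cap at +90 mm. It may roll about y.
- tube_mark (a point): Dark mark ring round the tube (3 mm wide), on the tube's axis 75 mm behind its leading end and 105 mm before its cap end; at the start it is 85 to 135 mm out from the bore's mouth.
- jar_white: Bystander: white jar, 72 mm wide, 85 mm high. Origin under its centre.
- jar_amber: Bystander: amber bottle, 54 mm wide, 85 mm high. Origin under its centre.
- lid_black: Bystander: black disc lid, 64 mm wide, 9 mm high. Origin under its centre.
- lid_white: Bystander: white disc lid, 72 mm wide, 12 mm high. Origin under its centre.
- dish: Bystander: small white bowl, 70 mm wide, 30 mm high. Origin under its centre.
- bottle_wash: Bystander: white bottle, 70 mm wide, 160 mm high. Origin under its centre.
- jar_sample: Bystander: glass jar, 60 mm wide, 50 mm high. Origin under its centre.
Things that resemble listed ones, but are neither listed nor needed, are in the scene too. There is more than one size of the tube; the job needs the middle-sized.

How it is judged:
By the outcome, as a careful person would: the job done as asked, in the order asked, and still so for the second after the job is handed in, with the robot touching nothing.
It also fails if it takes over 72 s, if anything falls off the work surface, if the arm or the gripper's body presses on something with over 40 N, if the wrist force passes 120 N, or if a joint passes its speed limit or range.

## Working session

There is one attempt and no reset: what is moved stays moved. The work goes in short steps, Python scripts to look and compute and a tool call to move; the robot and the scene stay as the last step left them, time stands still between calls to the robot, and variables do not carry over. Pictures are saved under pics/ and viewed, at most 10 in all, crops included, and the job is handed in when it is done.

Besides the shell and the picture viewer there is one more tool, called after "Call:" as name(argument=value, ...) on one line, values as JSON. jog_arm: Moves the arm, as the interface text tells. Its arguments: {"type":"object","properties":{"targets":{"type":"array","items":{"type":"object","properties":{"dx":{"type":"number"},"dy":{"type":"number"},"dz":{"type":"number"},"rx":{"type":"number"},"ry":{"type":"number"},"rz":{"type":"number"},"gripper":{"type":"number"}}}},"force":{"type":"number"}},"required":["targets"]}

```bash
mkdir -p pics; ls
cat > h.py <<'E'
import numpy as np, cv2
from station import arm
from scipy.spatial.transform import Rotation as R
def grab(n):
    f=arm.grab_frame(n); np.savez(f'/tmp/{n}.npz',**f); return f
def load(n): return dict(np.load(f'/tmp/{n}.npz'))
def ray(f,u,v,z):
    V=f['view']; Rm=V[:3,:3]; c=-Rm.T@V[:3,3]
    d=Rm.T@np.array([(u-f['cx'])/f['fx'],(v-f['cy'])/f['fy'],1.0]); s=(z-c[2])/d[2]; return c+s*d
def proj(f,p):
    q=f['view'][:3,:3]@np.array(p)+f['view'][:3,3]; return f['fx']*q[0]/q[2]+f['cx'],f['fy']*q[1]/q[2]+f['cy']
def cloud(f):
    z=f['z_map']; v,u=np.mgrid[:480,:640]; c=np.stack([(u-f['cx'])/f['fx']*z,(v-f['cy'])/f['fy']*z,z],-1)
    V=f['view']; return (c-V[:3,3])@V[:3,:3]
def save(n,im): cv2.imwrite(f'pics/{n}.png',im[...,::-1])
E
python3 - <<'E'
from h import *
for n in ['scene','side']:
    f=grab(n); save(n,f['frame']); V=f['view']; print(n,f['fx'],-V[:3,:3].T@V[:3,3],V[2,:3])
s=arm.get_state(); print(s)
E
```

```text
pics
scene 512.70867371353 [1.20724763 0.71671578 0.78035753] [-0.57093016 -0.61215017 -0.54709316]
side 487.16055511864135 [0.38713009 0.94439906 0.787288  ] [ 0.11483469 -0.80867986 -0.57693143]
{'t': 0.1, 'q': array([-9.00885849e-01,  3.59312728e-01,  1.11701404e-02, -3.27214449e-04,
       -1.22408306e+00, -2.88097450e-01]), 'qd': array([ 0.00096425, -0.00064917,  0.0032685 ,  0.00098107,  0.00048488,
        0.00033345]), 'joint_efforts': array([ 6.30781269e-04, -5.84163630e+01,  2.93752688e+01,  7.01553673e+00,
        1.01409119e-02, -9.36079937e-05]), 'eef_pos': array([ 0.25132425, -0.62599076,  0.21452321]), 'ee_rot': array([ 3.14013483e+00, -1.11207603e-04, -2.75989095e+00]), 'force': array([ 0.38255965, -0.18017892, -0.52432357]), 'moment': array([ 0.05313457,  0.01225378, -0.06093905]), 'gripper_force': 0.0, 'width': 0.08782323488394247}
```

View pics/scene.png

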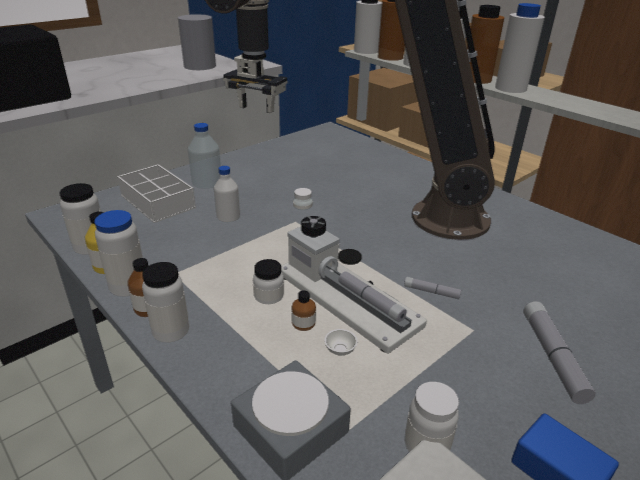

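View pics/side.png

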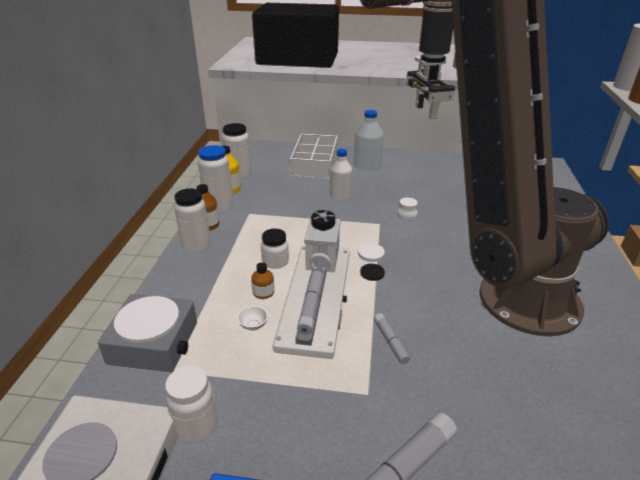

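The scene view shows the clamp with its wheel at about (314,226), the trough running down-right, and the tube in it at (370,293). There are three tube-like objects: a thin one on the table at (433,288), a thick one on the table at (557,350), and the one in the trough at (370,293). The one in the trough is the middle-sized one and fits the description. The side view has the wheel at (323,220), the collar at (320,262) and the tube at (312,300). The lids are at (371,253) and (372,272).

Run:
```python
from h import *
for n,(u0,v0,u1,v1) in dict(scene=(285,210,430,345),side=(270,205,350,355)).items():
    f=load(n); P=cloud(f); im=f['frame'].astype(int)
    m=np.zeros((480,640),bool); m[v0:v1,u0:u1]=1; m&=f['z_map']>0
    w=m&(P[...,2]>.150)&(P[...,2]<.172)
    (cx,cy),r=cv2.minEnclosingCircle(P[w][:,:2].astype(np.float32)); print(n,'wheel',w.sum(),cx,cy,r,'zmax',P[w][:,2].max())
    h=m&(P[...,2]>.119)&(P[...,2]<.131); print('housing',h.sum(),cv2.minAreaRect(P[h][:,:2].astype(np.float32)),np.median(P[h][:,2]))
    t=m&(P[...,2]>.066)&(P[...,2]<.082)&(np.hypot(P[...,0]-cx,P[...,1]-cy)>.075)
    q=P[t]; print('tube',t.sum(),cv2.minAreaRect(q[:,:2].astype(np.float32)),np.percentile(q[:,2],[5,50,98]))
    b=m&(P[...,2]>.026)&(P[...,2]<.034); print('base',b.sum(),cv2.minAreaRect(P[b][:,:2].astype(np.float32)))
    v,u=np.where(t); print(u.min(),u.max(),v.min(),v.max())
f=load('scene'); a=cv2.resize(f['frame'][205:345,280:435],None,fx=4,fy=4,interpolation=cv2.INTER_CUBIC)
save('crop1',a)
```

```text
scene wheel 344 0.5139380693435669 -0.05077304691076279 0.03241000324487686 zmax 0.16689474814562022
housing 562 ((0.5141057968139648, -0.05334160476922989), (0.1072334423661232, 0.07932724058628082), 89.9063491821289) 0.12359684276165157
tube 775 ((0.5779823064804077, 0.1431049406528473), (0.1545085310935974, 0.184075728058815), 0.9967665672302246) [0.0667226  0.07254755 0.07947399]
base 2849 ((0.3813391625881195, 0.09436558932065964), (0.3637878894805908, 0.5852112174034119), 83.86241149902344)
297 405 271 316
side wheel 325 0.5113334059715271 -0.05092482641339302 0.032211631536483765 zmax 0.1657200770331536
housing 490 ((0.5123794674873352, -0.049930404871702194), (0.0777023583650589, 0.10558268427848816), 0.10588385909795761) 0.12325920891940845
tube 806 ((0.5501513481140137, 0.05906978249549866), (0.0958111509680748, 0.3605245053768158), 23.763349533081055) [0.06697938 0.07248545 0.08150543]
base 3446 ((0.546225905418396, 0.07358618825674057), (0.1965976357460022, 0.37009918689727783), 0.14553892612457275)
270 322 229 327
```

View pics/crop1.png

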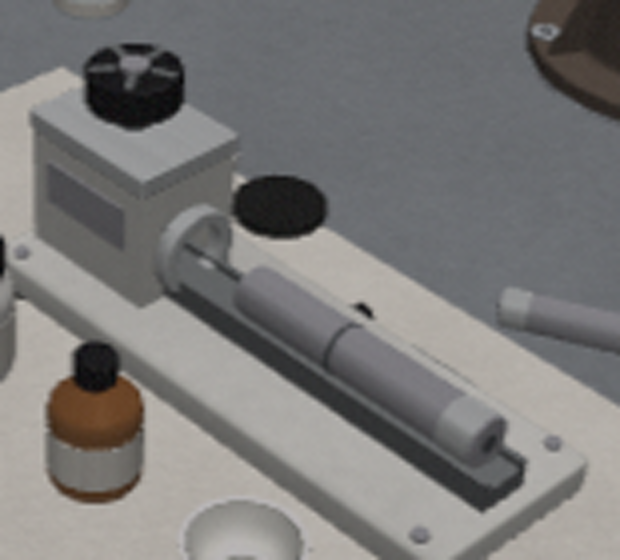

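The crop confirms that the tube in the trough has a dark ring at crop (343,345), its cap at (475,425), and the collar face at (197,250). There are no duplicates near it. Next I'll refine the axis, mark and bystander positions.

Run:
```python
from h import *
for n in ['scene','side']:
    f=load(n); P=cloud(f); im=f['frame'].astype(float).mean(-1)
    m=(np.abs(P[...,0]-.513)<.03)&(P[...,1]>.022)&(P[...,1]<.26)&(P[...,2]>.068)&(P[...,2]<.085)
    q=P[m]; 
    top=q[q[:,2]>np.percentile(q[:,2],75)]
    print(n,'y range',np.sort(q[:,1])[[0,5,-6,-1]],'top line x = a*y+b',np.polyfit(top[:,1],top[:,0],1), 'mean x',top[:,0].mean(), np.median(top[:,2]))
    # intensity profile along tube top line (z=.076)
    ys=np.arange(.0,.26,.002); 
    uv=np.array([proj(f,[.513,y,.076]) for y in ys],np.float32)
    pr=cv2.remap(im.astype(np.float32),uv[:,0].copy(),uv[:,1].copy(),cv2.INTER_LINEAR).ravel()
    print(' '.join(f'{y:.3f}:{p:.0f}' for y,p in zip(ys,pr)))
    # side points of things nearby
    W=(np.abs(P[...,0]-.513)<.2)&(np.abs(P[...,1]-.05)<.35)&(P[...,2]>.004)
    H=np.zeros((140,80),np.float32)
    i=((P[W][:,1]+.3)/.005).astype(int);j=((P[W][:,0]-.313)/.005).astype(int)
    np.maximum.at(H,(i.clip(0,139),j.clip(0,79)),P[W][:,2])
    k,l,st,c=cv2.connectedComponentsWithStats((H>.005).astype(np.uint8))
    for a in range(1,k):
        if st[a,4]>20: print('blob x',.313+st[a,0]*.005,.313+(st[a,0]+st[a,2])*.005,'y',-.3+st[a,1]*.005,-.3+(st[a,1]+st[a,3])*.005,'h',H[l==a].max())
```

```text
scene y range [0.04973709 0.05350914 0.23254747 0.23342719] top line x = a*y+b [-0.00823579  0.51619029] mean x 0.5149173996747285 0.07546016387365678
0.000:117 0.002:99 0.004:92 0.006:91 0.008:97 0.010:100 0.012:99 0.014:97 0.016:96 0.018:96 0.020:96 0.022:97 0.024:99 0.026:101 0.028:99 0.030:93 0.032:115 0.034:136 0.036:151 0.038:159 0.040:161 0.042:160 0.044:160 0.046:160 0.048:161 0.050:162 0.052:162 0.054:153 0.056:137 0.058:126 0.060:127 0.062:127 0.064:127 0.066:127 0.068:126 0.070:127 0.072:127 0.074:127 0.076:128 0.078:127 0.080:126 0.082:128 0.084:127 0.086:125 0.088:125 0.090:126 0.092:128 0.094:127 0.096:127 0.098:128 0.100:127 0.102:127 0.104:126 0.106:127 0.108:128 0.110:126 0.112:126 0.114:125 0.116:125 0.118:125 0.120:126 0.122:125 0.124:119 0.126:107 0.128:95 0.130:106 0.132:123 0.134:126 0.136:126 0.138:125 0.140:126 0.142:126 0.144:125 0.146:125 0.148:125 0.150:125 0.152:124 0.154:125 0.156:125 0.158:125 0.160:123 0.162:124 0.164:124 0.166:123 0.168:125 0.170:124 0.172:124 0.174:123 0.176:123 0.178:123 0.180:124 0.182:124 0.184:124 0.186:124 0.188:123 0.190:124 0.1
[... 2052 characters left out ...]
0 0.224:170 0.226:169 0.228:167 0.230:160 0.232:148 0.234:132 0.236:113 0.238:100 0.240:98 0.242:95 0.244:84 0.246:65 0.248:59 0.250:59 0.252:67 0.254:81 0.256:90 0.258:95
blob x 0.353 0.428 y -0.175 -0.09499999999999997 h 0.015380129
blob x 0.433 0.583 y -0.11499999999999999 0.26500000000000007 h 0.16572008
blob x 0.603 0.6779999999999999 y -0.09999999999999998 -0.024999999999999967 h 0.08748256
blob x 0.348 0.418 y -0.08499999999999999 -0.010000000000000009 h 0.0121461935
blob x 0.613 0.673 y 0.04500000000000004 0.10000000000000003 h 0.08607392
blob x 0.313 0.373 y 0.11500000000000005 0.24000000000000005 h 0.024893625
blob x 0.603 0.6779999999999999 y 0.14 0.21500000000000002 h 0.032946818
```

```bash
cat >> h.py <<'E'
def to(x,y,z,yaw,s=None):
    s=s or arm.get_state(); R0=R.from_euler('xyz',s['ee_rot']); 
    d=R0.inv().apply(np.array([x,y,z])-s['eef_pos'])*1000
    r=(R0.inv()*R.from_euler('xyz',[np.pi,0,yaw])).as_rotvec()
    print('t%.2f'%s['t'],'d',d.round(1),'r',r.round(4),'q',s['q'].round(3),'F',s['force'].round(2),'M',s['moment'].round(3),'w',round(s['width'],4),'pos',s['eef_pos'].round(4),'rot',s['ee_rot'].round(4))
E
python3 - <<'E'
from h import *
to(.45,-.3,.25,-np.pi/2)
E
```

```text
t0.10 d [-305.8  228.6  -35.2] r [ 1.3000e-03  8.0000e-04 -1.1891e+00] q [-0.901  0.359  0.011 -0.    -1.224 -0.288] F [ 0.38 -0.18 -0.52] M [ 0.053  0.012 -0.061] w 0.0878 pos [ 0.2513 -0.626   0.2145] rot [ 3.1401e+00 -1.0000e-04 -2.7599e+00]
```

Call:
jog_arm(targets=[{"dx": -306, "dy": 229, "dz": -35, "rz": -1.189, "gripper": 0}, {"dx": -306, "dy": 229, "dz": -35, "rz": -1.189, "gripper": 0}, {"dx": -306, "dy": 229, "dz": -35, "rz": -1.189, "gripper": 0}, {"dx": -306, "dy": 229, "dz": -35, "rz": -1.189, "gripper": 0}, {"dx": -306, "dy": 229, "dz": -35, "rz": -1.189, "gripper": 0}, {"dx": -306, "dy": 229, "dz": -35, "rz": -1.189, "gripper": 0}, {"dx": -306, "dy": 229, "dz": -35, "rz": -1.189, "gripper": 0}, {"dx": -306, "dy": 229, "dz": -35, "rz": -1.189, "gripper": 0}])

```text
invalid input at $.targets[0]: expected keys dx, dy, dz, rx, ry, rz, gripper
```

Run:
```python
from h import *
to(.513,.213,.17,-np.pi/2)
```

```text
t0.10 d [-555.4  681.1   45.5] r [ 1.3000e-03  8.0000e-04 -1.1891e+00] q [-0.901  0.359  0.011 -0.    -1.224 -0.288] F [ 0.38 -0.18 -0.52] M [ 0.053  0.012 -0.061] w 0.0878 pos [ 0.2513 -0.626   0.2145] rot [ 3.1401e+00 -1.0000e-04 -2.7599e+00]
```

Call:
jog_arm(targets=[{"dx": -306, "dy": 229, "dz": -35, "rx": 0, "ry": 0, "rz": -1.189, "gripper": 0}, {"dx": -306, "dy": 229, "dz": -35, "rx": 0, "ry": 0, "rz": -1.189, "gripper": 0}, {"dx": -306, "dy": 229, "dz": -35, "rx": 0, "ry": 0, "rz": -1.189, "gripper": 0}, {"dx": -306, "dy": 229, "dz": -35, "rx": 0, "ry": 0, "rz": -1.189, "gripper": 0}, {"dx": -306, "dy": 229, "dz": -35, "rx": 0, "ry": 0, "rz": -1.189, "gripper": 0}, {"dx": -306, "dy": 229, "dz": -35, "rx": 0, "ry": 0, "rz": -1.189, "gripper": 0}, {"dx": -306, "dy": 229, "dz": -35, "rx": 0, "ry": 0, "rz": -1.189, "gripper": 0}, {"dx": -306, "dy": 229, "dz": -35, "rx": 0, "ry": 0, "rz": -1.189, "gripper": 0}])

```text
t: 0.77
eef_pos: [0.4244, -0.3408, 0.2458]
ee_rot: [3.141, 0.0, -1.754]
force: [1.2, -0.6, 0.1]
width: 0.0877
gripper_force: 0.0
```

Run:
```python
from h import *
to(.513,.213,.25,-np.pi/2)
```

```text
t0.77 d [-560.7   13.6   -4.1] r [ 1.000e-04  2.000e-04 -1.829e-01] q [-0.317  0.124 -0.229 -0.    -1.217  0.134] F [ 1.17 -0.58  0.09] M [ 0.009 -0.091  0.014] w 0.0877 pos [ 0.4244 -0.3408  0.2458] rot [ 3.1415e+00  2.0000e-04 -1.7537e+00]
```

Call:
jog_arm(targets=[{"dx": -561, "dy": 14, "dz": -4, "rx": 0, "ry": 0, "rz": -0.183, "gripper": 0}, {"dx": -561, "dy": 14, "dz": -4, "rx": 0, "ry": 0, "rz": -0.183, "gripper": 0}, {"dx": -561, "dy": 14, "dz": -4, "rx": 0, "ry": 0, "rz": -0.183, "gripper": 0}, {"dx": -561, "dy": 14, "dz": -4, "rx": 0, "ry": 0, "rz": -0.183, "gripper": 0}, {"dx": -561, "dy": 14, "dz": -4, "rx": 0, "ry": 0, "rz": -0.183, "gripper": 0}, {"dx": -561, "dy": 14, "dz": -4, "rx": 0, "ry": 0, "rz": -0.183, "gripper": 0}, {"dx": -561, "dy": 14, "dz": -4, "rx": 0, "ry": 0, "rz": -0.183, "gripper": 0}, {"dx": -561, "dy": 14, "dz": -4, "rx": 0, "ry": 0, "rz": -0.183, "gripper": 0}])

```text
t: 1.43
eef_pos: [0.478, -0.0119, 0.2483]
ee_rot: [-3.141, 0.0, -1.577]
force: [1.0, -1.1, -0.2]
width: 0.0878
gripper_force: 0.0
```

Run:
```python
from h import *
to(.513,.213,.15,-np.pi/2)
```

```text
t1.43 d [-225.1  -33.7   98.3] r [-0.0003  0.0002 -0.0059] q [ 0.388  0.006 -0.353 -0.    -1.211 -0.394] F [ 1.03 -1.07 -0.18] M [-0.094 -0.056  0.006] w 0.0878 pos [ 0.478  -0.0119  0.2483] rot [-3.1413e+00  2.0000e-04 -1.5767e+00]
```

Call:
jog_arm(targets=[{"dx": -225, "dy": -34, "dz": 0, "rx": 0, "ry": 0, "rz": -0.006, "gripper": 0}, {"dx": -225, "dy": -34, "dz": 0, "rx": 0, "ry": 0, "rz": -0.006, "gripper": 0}, {"dx": -225, "dy": -34, "dz": 40, "rx": 0, "ry": 0, "rz": -0.006, "gripper": 0}, {"dx": -225, "dy": -34, "dz": 98, "rx": 0, "ry": 0, "rz": -0.006, "gripper": 0}, {"dx": -225, "dy": -34, "dz": 98, "rx": 0, "ry": 0, "rz": -0.006, "gripper": 0}, {"dx": -225, "dy": -34, "dz": 98, "rx": 0, "ry": 0, "rz": -0.006, "gripper": 0}, {"dx": -225, "dy": -34, "dz": 98, "rx": 0, "ry": 0, "rz": -0.006, "gripper": 0}, {"dx": -225, "dy": -34, "dz": 98, "rx": 0, "ry": 0, "rz": -0.006, "gripper": 0}])

```text
t: 2.1
eef_pos: [0.5125, 0.212, 0.1469]
ee_rot: [3.137, -0.003, -1.569]
force: [-0.5, -0.4, 0.7]
width: 0.0876
gripper_force: 0.0
```

Run:
```python
from h import *
f=grab('wrist'); save('wrist1',f['frame']); V=f['view']; print(-V[:3,:3].T@V[:3,3],V[2,:3])
to(.513,.213,.075,-np.pi/2)
P=cloud(f)
m=(abs(P[...,0]-.513)<.05)&(P[...,1]>.05)&(P[...,2]>.068)&(P[...,2]<.085)
q=P[m]; print(m.sum())
if m.sum()>50:
    top=q[q[:,2]>np.percentile(q[:,2],75)]; print(np.polyfit(top[:,1],top[:,0],1),top[:,0].mean(),top.mean(0),q.min(0),q.max(0))
```

```text
[0.51429961 0.12715281 0.31724127] [-0.0046651   0.30542039 -0.95220619]
t2.15 d [-2.1 -0.2 73.6] r [ 0.0027 -0.0024  0.0017] q [ 0.743  0.219 -0.347 -0.    -1.009 -0.742] F [0.29 0.55 0.54] M [0.007 0.07  0.034] w 0.0877 pos [0.513  0.2111 0.1486] rot [ 3.1389e+00 -2.4000e-03 -1.5691e+00]
12141
[0.00154163 0.51187251] 0.5120881271706019 [0.51208813 0.13986043 0.07665347] [0.49702092 0.05870114 0.06800172] [0.52700491 0.2311387  0.07896578]
```

View pics/wrist1.png

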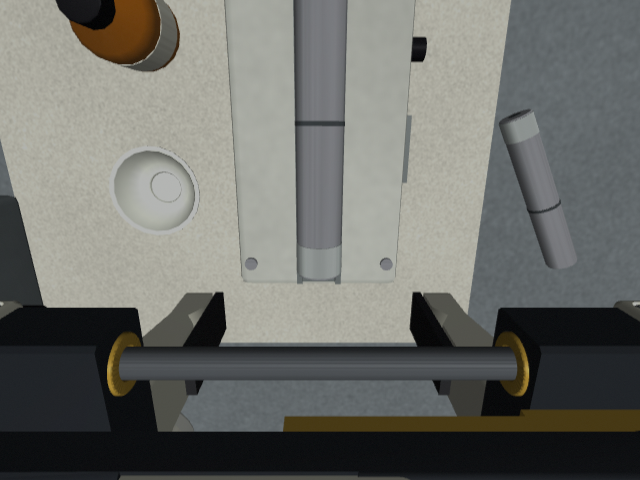

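The wrist view shows the tube's axis at column 320, the mark at (320,123) and the cap end near row 278. The open jaws straddle it at columns 222 to 412. Descending and gripping next.

Call:
jog_arm(targets=[{"dx": -1, "dy": 0, "dz": 30, "rx": 0.003, "ry": -0.002, "rz": 0, "gripper": 0}, {"dx": -2, "dy": 0, "dz": 60, "rx": 0.003, "ry": -0.002, "rz": 0, "gripper": 0}, {"dx": -2, "dy": 0, "dz": 73, "rx": 0.003, "ry": -0.002, "rz": 0, "gripper": 0}, {"dx": -2, "dy": 0, "dz": 73, "rx": 0.003, "ry": -0.002, "rz": 0, "gripper": 0.4}, {"dx": -2, "dy": 0, "dz": 73, "rx": 0.003, "ry": -0.002, "rz": 0, "gripper": 0.7}, {"dx": -2, "dy": 0, "dz": 73, "rx": 0.003, "ry": -0.002, "rz": 0, "gripper": 0.7}, {"dx": -2, "dy": 0, "dz": 73, "rx": 0.003, "ry": -0.002, "rz": 0, "gripper": 0.7}, {"dx": -2, "dy": 0, "dz": 73, "rx": 0.003, "ry": -0.002, "rz": 0, "gripper": 0.7}], force=10)

```text
t: 2.82
eef_pos: [0.5146, 0.2132, 0.0787]
ee_rot: [-3.136, 0.004, -1.571]
force: [-1.3, -0.5, 0.5]
width: 0.0597
gripper_force: 0.0
```

Run:
```python
from h import *
to(.513,.211-.117,.075,-np.pi/2)
print(arm.get_state()['gripper_force'])
```

```text
t2.82 d [119.2   1.6   3.3] r [-0.0051  0.0037 -0.0002] q [ 0.745  0.292 -0.432  0.001 -0.84  -0.746] F [-1.3  -0.52  0.55] M [-0.046  0.128  0.013] w 0.0597 pos [0.5146 0.2132 0.0787] rot [-3.1365  0.0037 -1.571 ]
0.0
```

Still closing, so I'll hold the pose and let the grip finish.

Call:
jog_arm(targets=[{"dx": 0, "dy": 1, "dz": 3, "rx": 0, "ry": 0, "rz": 0, "gripper": 0.75}, {"dx": 0, "dy": 1, "dz": 3, "rx": 0, "ry": 0, "rz": 0, "gripper": 0.75}, {"dx": 0, "dy": 1, "dz": 3, "rx": 0, "ry": 0, "rz": 0, "gripper": 0.75}, {"dx": 0, "dy": 1, "dz": 3, "rx": 0, "ry": 0, "rz": 0, "gripper": 0.75}, {"dx": 0, "dy": 1, "dz": 3, "rx": 0, "ry": 0, "rz": 0, "gripper": 0.75}, {"dx": 0, "dy": 1, "dz": 3, "rx": 0, "ry": 0, "rz": 0, "gripper": 0.75}, {"dx": 0, "dy": 1, "dz": 3, "rx": 0, "ry": 0, "rz": 0, "gripper": 0.75}, {"dx": 0, "dy": 1, "dz": 3, "rx": 0, "ry": 0, "rz": 0, "gripper": 0.75}], force=10)

```text
t: 3.48
eef_pos: [0.5128, 0.2128, 0.0741]
ee_rot: [-3.139, 0.002, -1.571]
force: [1.2, -0.2, 0.2]
width: 0.0218
gripper_force: 0.0
```

Run:
```python
from h import *
to(.513,.213-.117,.075,-np.pi/2)
print(arm.get_state()['gripper_force'])
```

```text
t3.48 d [116.8  -0.2  -1.1] r [-0.0029  0.0019  0.    ] q [ 0.747  0.296 -0.439  0.001 -0.832 -0.747] F [ 1.17 -0.2   0.22] M [0.01  0.093 0.04 ] w 0.0218 pos [0.5128 0.2128 0.0741] rot [-3.1387e+00  1.9000e-03 -1.5708e+00]
0.0
```

Width 0.0218 with no force is not a grip on a 32 mm tube, so I'll look before going further.

Run:
```python
from h import *
a=grab('wrist')['frame']; b=grab('side')['frame']; c=grab('scene')['frame']
b=cv2.resize(b[200:360,240:400],(400,400),interpolation=cv2.INTER_CUBIC);c=cv2.resize(c[205:365,270:430],(400,400),interpolation=cv2.INTER_CUBIC)
save('chk',np.hstack([b,c])); save('chkw',a); to(.513,.213-.117,.075,-np.pi/2)
```

```text
t3.63 d [116.9  -0.2  -1.1] r [-0.0029  0.002   0.0001] q [ 0.747  0.296 -0.439  0.001 -0.832 -0.747] F [ 0.21  0.18 -0.55] M [-0.023  0.115  0.033] w 0.0216 pos [0.5128 0.2129 0.0741] rot [-3.1386e+00  2.0000e-03 -1.5707e+00]
```

View pics/chk.png

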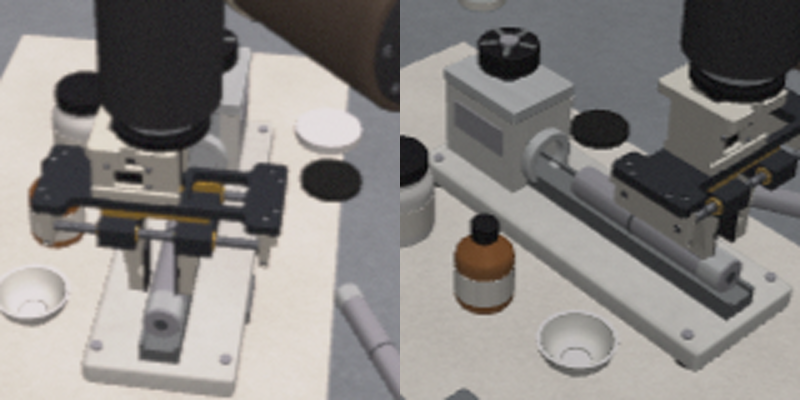

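The fingers look to be beside the tube at crop (185,255) and (145,265), but contact isn't clear. The wrist view should show it better.

View pics/chkw.png

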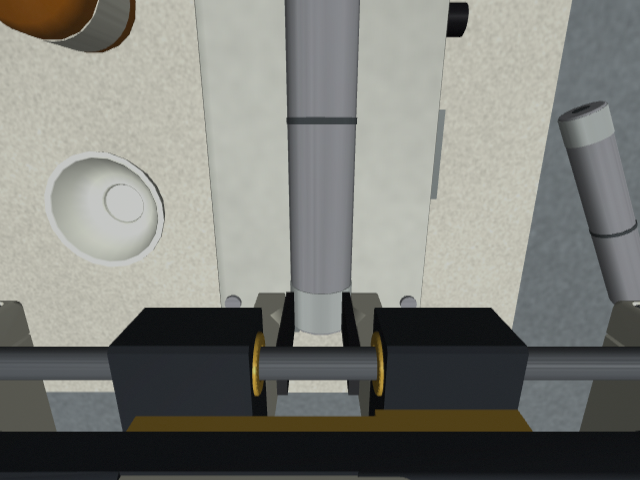

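Run:
```python
from h import *
f=load('wrist'); P=cloud(f); print('tips',arm.tcp_to_tips)
for v in [280,292,296,300,310,320,330,345]:
    print(v,[(u,)+tuple((P[v,u]*1000).round(0).astype(int)) for u in (262,272,280,286,290,294,298,305,320,335,341,346,350,356,366,376)])
```

```text
tips 0.022
280 [(262, np.int64(548), np.int64(220), np.int64(31)), (272, np.int64(542), np.int64(220), np.int64(31)), (280, np.int64(537), np.int64(220), np.int64(31)), (286, np.int64(533), np.int64(221), np.int64(30)), (290, np.int64(528), np.int64(207), np.int64(62)), (294, np.int64(526), np.int64(204), np.int64(69)), (298, np.int64(524), np.int64(203), np.int64(71)), (305, np.int64(520), np.int64(202), np.int64(74)), (320, np.int64(513), np.int64(200), np.int64(78)), (335, np.int64(505), np.int64(201), np.int64(74)), (341, np.int64(502), np.int64(202), np.int64(73)), (346, np.int64(499), np.int64(203), np.int64(71)), (350, np.int64(497), np.int64(206), np.int64(62)), (356, np.int64(490), np.int64(220), np.int64(31)), (366, np.int64(484), np.int64(220), np.int64(30)), (376, np.int64(478), np.int64(220), np.int64(30))]
292 [(262, np.int64(549), np.int64(229), np.int64(31)), (272, np.int64(542), np.int64(228), np.int64(31)), (280, np.int64(537), np.int64(228), np.int64(31)), (286, np.int64(528), np.int64(202), np.int64(87)), (290, np.int64(526), np.int64(202), np.int64(86)), (294, np
[... 4812 characters left out ...]
527), np.int64(202), np.int64(130)), (286, np.int64(525), np.int64(202), np.int64(130)), (290, np.int64(525), np.int64(212), np.int64(114)), (294, np.int64(532), np.int64(286), np.int64(1)), (298, np.int64(529), np.int64(287), np.int64(1)), (305, np.int64(523), np.int64(286), np.int64(1)), (320, np.int64(512), np.int64(286), np.int64(1)), (335, np.int64(501), np.int64(286), np.int64(1)), (341, np.int64(496), np.int64(286), np.int64(1)), (346, np.int64(503), np.int64(209), np.int64(119)), (350, np.int64(502), np.int64(202), np.int64(130)), (356, np.int64(500), np.int64(202), np.int64(130)), (366, np.int64(497), np.int64(201), np.int64(132)), (376, np.int64(500), np.int64(177), np.int64(168))]
```

Run:
```python
from h import *
f=load('wrist')
for z in (.052,.075,.087,.1): print(z,np.round(proj(f,[.513,.2035,z]),0))
for n in ['scene','side']:
    f=load(n); P=cloud(f)
    for x0,x1 in ((.485,.503),(.521,.545)):
        m=(P[...,0]>x0)&(P[...,0]<x1)&(abs(P[...,1]-.2128)<.012)&(P[...,2]>.035)
        q=P[m]; 
        if m.sum(): h=np.histogram(q[:,2],np.arange(.03,.2,.01)); print(n,x0,h[0])
    print(proj(f,[.497,.2228,.052]),proj(f,[.497,.2228,.087]))
```

```text
0.052 [319. 267.]
0.075 [319. 285.]
0.087 [319. 295.]
0.1 [319. 309.]
scene 0.485 [ 0  0  0  0  0 11 27 22 16  1  2  4  9  0  0  0]
scene 0.521 [14 47 22 46 15 12 36 37 29 20  5  0  0  0  0  0]
(np.float64(402.69939889822854), np.float64(312.62382251680907)) (np.float64(404.4973458044956), np.float64(300.0477796767215))
side 0.485 [ 3 13  2 24  3  7 25 21 28 26  0  0  0  0  9 10]
side 0.521 [ 0  0  0  9  9 12 27 31 32 35 15  3  5  1  0  0]
(np.float64(311.9927973073937), np.float64(329.1444403535382)) (np.float64(311.9610043933016), np.float64(316.9500045917801))
```

All three cameras put the fingertips at z≈0.086 while the reported TCP is at 0.074. The tips therefore sit about 34 mm higher than the stated 22 mm offset implies, so the jaws closed above the tube. I'll trust the images: open, go 33 mm lower, and watch the force.

Call:
jog_arm(targets=[{"dx": 0, "dy": 0, "dz": 0, "rx": 0, "ry": 0, "rz": 0, "gripper": 0.3}, {"dx": 0, "dy": 0, "dz": 0, "rx": 0, "ry": 0, "rz": 0, "gripper": 0.3}, {"dx": 0, "dy": 0, "dz": 0, "rx": 0, "ry": 0, "rz": 0, "gripper": 0.3}, {"dx": 0, "dy": 0, "dz": 0, "rx": 0, "ry": 0, "rz": 0, "gripper": 0.3}, {"dx": 0, "dy": 0, "dz": 0, "rx": 0, "ry": 0, "rz": 0, "gripper": 0.3}, {"dx": 0, "dy": 0, "dz": 8, "rx": 0, "ry": 0, "rz": 0, "gripper": 0.3}, {"dx": 0, "dy": 0, "dz": 16, "rx": 0, "ry": 0, "rz": 0, "gripper": 0.3}, {"dx": 0, "dy": 0, "dz": 20, "rx": 0, "ry": 0, "rz": 0, "gripper": 0.3}], force=10)

```text
t: 4.3
eef_pos: [0.5122, 0.2124, 0.0526]
ee_rot: [-3.14, 0.001, -1.571]
force: [-0.2, 0.4, -0.8]
width: 0.0607
gripper_force: 0.0
```

Run:
```python
from h import *
f=grab('wrist'); P=cloud(f); s=arm.get_state()
m=(abs(P[...,1]-s['eef_pos'][1])<.03)&(P[...,2]>.04)&(P[...,2]<.2)
for lo,hi in ((.47,.495),(.53,.555)):
    k=m&(P[...,0]>lo)&(P[...,0]<hi); q=P[k]; print('tip z',np.percentile(q[:,2],[0,1,3,10]).round(4),q[:,1].min().round(4))
to(.513,.213,.041,-np.pi/2)
```

```text
tip z [0.0641 0.0698 0.0763 0.0954] 0.1822
tip z [0.0634 0.0701 0.0765 0.0959] 0.1822
t4.35 d [-0.8 -1.1 11. ] r [-0.0007  0.0004 -0.0004] q [ 0.747  0.324 -0.461  0.    -0.785 -0.747] F [-0.01 -0.29 -1.13] M [-0.038  0.202 -0.003] w 0.0615 pos [0.5119 0.2122 0.052 ] rot [-3.1409e+00  4.0000e-04 -1.5712e+00]
```

Tips are at z≈0.064 with the TCP at 0.0525, which confirms an offset of about +12 mm. I'll go 10 mm further down and close.

Call:
jog_arm(targets=[{"dx": 0, "dy": -1, "dz": 6, "rx": 0, "ry": 0, "rz": 0, "gripper": 0.3}, {"dx": 0, "dy": -1, "dz": 10, "rx": 0, "ry": 0, "rz": 0, "gripper": 0.7}, {"dx": 0, "dy": -1, "dz": 10, "rx": 0, "ry": 0, "rz": 0, "gripper": 0.7}, {"dx": 0, "dy": -1, "dz": 10, "rx": 0, "ry": 0, "rz": 0, "gripper": 0.7}, {"dx": 0, "dy": -1, "dz": 10, "rx": 0, "ry": 0, "rz": 0, "gripper": 0.7}, {"dx": 0, "dy": -1, "dz": 10, "rx": 0, "ry": 0, "rz": 0, "gripper": 0.7}, {"dx": 0, "dy": -1, "dz": 10, "rx": 0, "ry": 0, "rz": 0, "gripper": 0.7}, {"dx": 0, "dy": -1, "dz": 10, "rx": 0, "ry": 0, "rz": 0, "gripper": 0.7}], force=10)

```text
t: 5.02
eef_pos: [0.5129, 0.2129, 0.0443]
ee_rot: [-3.14, 0.002, -1.571]
force: [-5.8, 1.7, 3.1]
width: 0.0315
gripper_force: 10.0
```

Run:
```python
from h import *
to(.513,.213-.1,.042,-np.pi/2); print(arm.get_state()['gripper_force'])
```

```text
t5.02 d [99.9 -0.1  2.1] r [-0.0018  0.002  -0.0005] q [ 0.746  0.335 -0.467 -0.    -0.766 -0.746] F [-5.8   1.67  3.06] M [ 0.573  2.018 -0.061] w 0.0315 pos [0.5129 0.2129 0.0443] rot [-3.1398e+00  2.0000e-03 -1.5713e+00]
10.013687387108803
```

Call:
jog_arm(targets=[{"dx": 12, "dy": 0, "dz": 0, "rx": 0, "ry": 0, "rz": 0, "gripper": 0.7}, {"dx": 26, "dy": 0, "dz": 0, "rx": 0, "ry": 0, "rz": 0, "gripper": 0.7}, {"dx": 42, "dy": 0, "dz": 0, "rx": 0, "ry": 0, "rz": 0, "gripper": 0.7}, {"dx": 58, "dy": 0, "dz": 0, "rx": 0, "ry": 0, "rz": 0, "gripper": 0.7}, {"dx": 74, "dy": 0, "dz": 0, "rx": 0, "ry": 0, "rz": 0, "gripper": 0.7}, {"dx": 88, "dy": 0, "dz": 0, "rx": 0, "ry": 0, "rz": 0, "gripper": 0.7}, {"dx": 96, "dy": 0, "dz": 0, "rx": 0, "ry": 0, "rz": 0, "gripper": 0.7}, {"dx": 100, "dy": 0, "dz": 0, "rx": 0, "ry": 0, "rz": 0, "gripper": 0.7}], force=10)

```text
t: 5.68
eef_pos: [0.5129, 0.1125, 0.0442]
ee_rot: [-3.139, 0.003, -1.572]
force: [-6.9, 6.6, 4.6]
width: 0.0316
gripper_force: 10.0
```

```bash
cat > mark.py <<'E'
from h import *
f=grab('wrist'); P=cloud(f); im=f['frame'].astype(np.float32).mean(-1)
to(.513,.1,.042,-np.pi/2)
ys=np.arange(-.01,.08,.001); uv=np.array([proj(f,[.5125,y,.076]) for y in ys],np.float32)
pr=cv2.remap(im,uv[:,0].copy(),uv[:,1].copy(),cv2.INTER_LINEAR).ravel()
pz=cv2.remap(P[...,2].astype(np.float32),uv[:,0].copy(),uv[:,1].copy(),cv2.INTER_NEAREST).ravel()
py=cv2.remap(P[...,1].astype(np.float32),uv[:,0].copy(),uv[:,1].copy(),cv2.INTER_NEAREST).ravel()
print(' '.join(f'{y*1000:.0f}:{p:.0f}/{z*1000:.0f}/{b*1000:.0f}' for y,p,z,b in zip(ys,pr,pz,py)))
a=f['frame']; u,v=proj(f,[.5125,.02,.076]); u,v=int(u),int(v); print(u,v)
c=a[max(0,v-100):v+100,max(0,u-100):u+100]; print(max(0,v-100),max(0,u-100))
E
cat > save.py <<'E'
from h import *
import sys
f=load('wrist'); v0,u0=int(sys.argv[2]),int(sys.argv[3]); save(sys.argv[1],cv2.resize(f['frame'][v0:v0+200,u0:u0+200],(600,600),interpolation=cv2.INTER_CUBIC))
E
python3 mark.py
python3 - <<'E'
from h import *
print(arm.get_state()['gripper_force'])
E
```

```text
t5.73 d [11.9 -0.3  2.2] r [-0.0017  0.0022 -0.0013] q [ 0.588  0.293 -0.534 -0.001 -0.741 -0.589] F [-3.39 -2.35  2.92] M [-0.575  1.421 -0.051] w 0.0318 pos [0.5127 0.1119 0.0442] rot [-3.1399e+00  2.2000e-03 -1.5720e+00]
-10:135/76/-10 -9:135/77/-9 -8:135/77/-8 -7:149/89/-4 -6:159/89/-3 -5:158/88/-2 -4:160/88/-1 -3:161/90/-0 -2:165/88/0 -1:168/89/2 -0:172/88/2 1:171/88/3 2:169/89/4 3:168/89/5 4:168/89/6 5:118/89/7 6:68/83/7 7:133/77/7 8:135/77/8 9:135/75/9 10:135/76/10 11:135/77/11 12:135/76/12 13:135/76/13 14:135/77/14 15:135/77/15 16:135/76/16 17:135/76/17 18:135/77/18 19:135/77/19 20:135/75/20 21:135/76/21 22:135/75/22 23:135/76/23 24:135/77/24 25:72/76/25 26:66/78/26 27:66/78/27 28:128/77/28 29:135/76/29 30:135/76/30 31:135/76/31 32:135/77/32 33:135/77/33 34:134/76/34 35:134/78/35 36:135/76/36 37:134/75/37 38:134/76/38 39:134/76/39 40:134/76/40 41:134/76/41 42:134/77/42 43:134/75/43 44:134/75/44 45:134/76/45 46:134/76/46 47:134/77/47 48:134/78/48 49:134/76/49 50:134/76/50 51:133/77/51 52:133/77/52 53:134/76/53 54:134/76/54 55:134/75/55 56:134/77/56 57:134/77/57 58:134/77/58 59:134/77/59 60:133/76/60 61:133/77/61 62:133/75/62 63:134/76/63 64:134/76/64 65:134/77/65 66:133/78/66 67:133/76/67 68:133/76/68 69:133/76/69 70:133/76/70 71:133/75/71 72:133/77/71 73:133/77/73 74:133/76/74 75:133/76/75 76:133/76/76 77:133/76/77 78:133/76/78 79:134/76/79
320 101
1 220
10.00731959939003
```

Call:
jog_arm(targets=[{"dx": 2, "dy": 0, "dz": 0, "rx": 0, "ry": 0, "rz": 0, "gripper": 0.7}, {"dx": 4, "dy": 0, "dz": 0, "rx": 0, "ry": 0, "rz": 0, "gripper": 0.7}, {"dx": 6, "dy": 0, "dz": 0, "rx": 0, "ry": 0, "rz": 0, "gripper": 0.7}, {"dx": 8, "dy": 0, "dz": 0, "rx": 0, "ry": 0, "rz": 0, "gripper": 0.7}, {"dx": 10, "dy": 0, "dz": 0, "rx": 0, "ry": 0, "rz": 0, "gripper": 0.7}, {"dx": 11, "dy": 0, "dz": 0, "rx": 0, "ry": 0, "rz": 0, "gripper": 0.7}, {"dx": 12, "dy": 0, "dz": 0, "rx": 0, "ry": 0, "rz": 0, "gripper": 0.7}, {"dx": 12, "dy": 0, "dz": 0, "rx": 0, "ry": 0, "rz": 0, "gripper": 0.7}], force=10)

```text
t: 6.4
eef_pos: [0.5129, 0.1015, 0.0442]
ee_rot: [-3.14, 0.003, -1.571]
force: [-7.4, 5.6, 4.8]
width: 0.032
gripper_force: 10.0
```

```bash
python3 mark.py | cut -c1-900
python3 - <<'E'
from h import *
for n in ['scene','side']:
    f=grab(n); P=cloud(f)
    for n2,x,r in (('collar',.513,0),):
        # collar face: points off-tube, r 20-28 from bore axis, y near .01
        rr=np.hypot(P[...,0]-.513,P[...,2]-.06); m=(rr>.020)&(rr<.027)&(P[...,2]>.06)&(P[...,1]>-.0)&(P[...,1]<.03)
        print(n,m.sum(),np.percentile(P[m][:,1],[5,25,50,75,95]).round(4) if m.any() else '')
f=load('wrist'); P=cloud(f); rr=np.hypot(P[...,0]-.513,P[...,2]-.06); m=(rr>.020)&(rr<.027)&(P[...,2]>.05)&(P[...,1]>-.0)&(P[...,1]<.03)
print('wrist',m.sum(),np.percentile(P[m][:,1],[5,25,50,75,95]).round(4))
im=f['frame']; u,v=map(int,proj(f,[.513,.012,.07])); v0=max(0,v-60); print(u,v)
A=cv2.resize(im[v0:v0+100,u-66:u+67],(798,600),interpolation=cv2.INTER_CUBIC); save('markw',A)
E
```

```text
t6.45 d [ 1.5 -0.2  2.2] r [-0.0019  0.0028 -0.0005] q [ 0.57   0.29  -0.538 -0.002 -0.739 -0.569] F [-8.22  5.94  5.39] M [ 1.982  2.857 -0.153] w 0.0315 pos [0.5128 0.1015 0.0442] rot [-3.1397e+00  2.8000e-03 -1.5713e+00]
-10:65/115/-3 -9:136/77/-9 -8:136/78/-8 -7:135/75/-7 -6:146/89/-4 -5:160/88/-3 -4:160/88/-2 -3:160/87/-1 -2:162/89/-0 -1:166/88/1 -0:170/88/1 1:171/88/2 2:172/88/3 3:170/88/4 4:169/87/5 5:168/88/6 6:133/86/7 7:101/77/7 8:136/76/8 9:135/76/9 10:136/77/10 11:135/76/11 12:135/77/12 13:136/77/13 14:74/77/14 15:66/76/15 16:66/76/16 17:127/75/17 18:135/76/18 19:135/77/19 20:135/76/20 21:135/76/21 22:135/76/22 23:135/76/23 24:135/77/24 25:135/76/25 26:135/77/26 27:135/76/27 28:135/76/28 29:135/78/29 30:134/77/30 31:134/76/31 32:134/77/32 33:134/77/33 34:134/76/34 35:134/76/35 36:134/77/36 37:134/76/37 38:134/77/38 39:134/77/39 40:134/76/40 41:134/77/41 42:134/76/42 43:134/75/43 44:134/77/44 45:134/75/45 46:134/77/46 47:134/76/47 48:134/75/48 49:134/77/49 50:134/77/50 51:134/76/51 52:134/77/52 53:134/75/53 54:134/75/54 55:134/76/55 56:134/76/56 57:134/77/57 58:134/76/58 59:134/76/59 60:134/76/60
320 134
34 220
scene 0 
side 0 
wrist 677 [0.0008 0.005  0.0069 0.0071 0.0072]
319 110
```

View pics/markw.png

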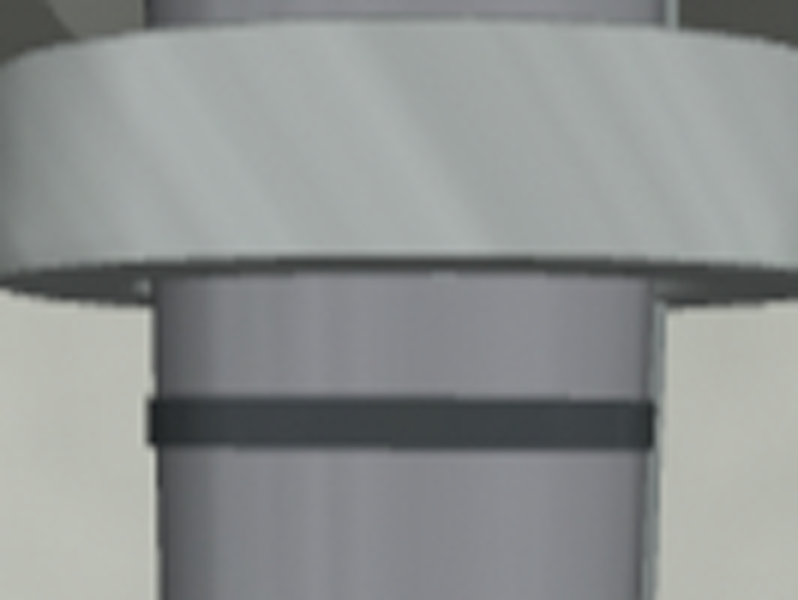

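The enlarged view shows the collar's lower edge at crop row 265 and the mark ring at rows 398 to 447. That puts the face at y≈7.0 mm and the ring centre at 15.3 mm in this camera, leaving about 8.2 mm to go.

Call:
jog_arm(targets=[{"dx": 1, "dy": 0, "dz": 0, "rx": 0, "ry": 0, "rz": 0, "gripper": 0.7}, {"dx": 2, "dy": 0, "dz": 0, "rx": 0, "ry": 0, "rz": 0, "gripper": 0.7}, {"dx": 3, "dy": 0, "dz": 0, "rx": 0, "ry": 0, "rz": 0, "gripper": 0.7}, {"dx": 4, "dy": 0, "dz": 0, "rx": 0, "ry": 0, "rz": 0, "gripper": 0.7}, {"dx": 5, "dy": 0, "dz": 0, "rx": 0, "ry": 0, "rz": 0, "gripper": 0.7}, {"dx": 6, "dy": 0, "dz": 0, "rx": 0, "ry": 0, "rz": 0, "gripper": 0.7}, {"dx": 7, "dy": 0, "dz": 0, "rx": 0, "ry": 0, "rz": 0, "gripper": 0.7}, {"dx": 7, "dy": 0, "dz": 0, "rx": 0, "ry": 0, "rz": 0, "gripper": 0.7}], force=10)

```text
t: 7.22
eef_pos: [0.5128, 0.0945, 0.0441]
ee_rot: [-3.14, 0.003, -1.571]
force: [-7.8, 5.2, 6.2]
width: 0.0316
gripper_force: 10.0
```

```bash
cat > mark2.py <<'E'
from h import *
f=grab('wrist'); P=cloud(f); im=f['frame'].astype(np.float32).mean(-1)
to(.513,.1,.042,-np.pi/2)
ys=np.arange(-.0,.016,.0005)
for x in (.507,.5125,.518):
    z=.06+np.sqrt(.016**2-(x-.5125)**2)
    uv=np.array([proj(f,[x,y,z]) for y in ys],np.float32)
    pr=cv2.remap(im,uv[:,0].copy(),uv[:,1].copy(),cv2.INTER_LINEAR).ravel()
    pz=cv2.remap(P[...,2].astype(np.float32),uv[:,0].copy(),uv[:,1].copy(),cv2.INTER_NEAREST).ravel()
    py=cv2.remap(P[...,1].astype(np.float32),uv[:,0].copy(),uv[:,1].copy(),cv2.INTER_NEAREST).ravel()
    print(' '.join(f'{y*1000:.1f}:{p:.0f}/{z*1000:.0f}/{b*1000:.1f}' for y,p,z,b in zip(ys,pr,pz,py)))
E
python3 mark2.py
```

```text
t7.27 d [-5.4 -0.2  2.2] r [-0.0019  0.0029 -0.0004] q [ 0.558  0.288 -0.541 -0.002 -0.738 -0.557] F [-7.67  5.49  5.65] M [ 2.095  2.899 -0.116] w 0.0312 pos [0.5128 0.0946 0.0442] rot [-3.1397e+00  2.9000e-03 -1.5712e+00]
-0.0:164/89/0.8 0.5:163/87/1.3 1.0:163/88/1.7 1.5:162/88/2.2 2.0:162/88/2.5 2.5:161/88/3.1 3.0:161/88/3.4 3.5:161/89/4.0 4.0:161/89/4.3 4.5:161/87/4.9 5.0:160/89/5.2 5.5:161/88/5.8 6.0:162/88/6.1 6.5:143/88/6.7 7.0:84/75/7.2 7.5:65/77/7.5 8.0:66/75/8.2 8.5:67/77/8.5 9.0:66/77/8.8 9.5:76/75/9.5 10.0:128/75/9.8 10.5:141/75/10.5 11.0:141/76/10.8 11.5:141/76/11.5 12.0:141/75/11.9 12.5:141/75/12.6 13.0:142/75/12.9 13.5:142/75/13.6 14.0:141/76/13.9 14.5:142/75/14.6 15.0:141/76/14.9 15.5:142/75/15.7
-0.0:168/87/0.7 0.5:170/89/1.4 1.0:170/87/1.6 1.5:172/88/2.2 2.0:174/87/2.5 2.5:173/88/3.1 3.0:172/89/3.5 3.5:171/88/4.0 4.0:170/88/4.3 4.5:169/88/4.9 5.0:169/88/5.2 5.5:169/89/5.8 6.0:169/88/6.1 6.5:149/88/6.7 7.0:87/87/7.0 7.5:66/78/7.5 8.0:66/78/7.8 8.5:66/77/8.5 9.0:66/77/8.8 9.5:75/76/9.5 10.0:124/76/9.8 10.5:135/77/10.5 11.0:135/77/10.8 11.5:135/77/11.5 12.0:135/76/11.9 12.5:135/77/12.5 13.0:135/76/12.9 13.5:135/76/13.6 14.0:136/77/13.9 14.5:135/77/14.6 15.0:134/76/14.9 15.5:135/75/15.6
-0.0:169/89/0.8 0.5:169/87/1.3 1.0:168/87/1.6 1.5:169/88/2.2 2.0:167/90/2.6 2.5:167/88/3.1 3.0:166/87/3.4 3.5:165/88/4.0 4.0:166/88/4.3 4.5:166/89/4.9 5.0:166/88/5.2 5.5:166/88/5.8 6.0:166/88/6.1 6.5:145/87/6.7 7.0:84/76/7.2 7.5:66/76/7.5 8.0:66/76/7.8 8.5:66/77/8.5 9.0:66/76/8.8 9.5:87/75/9.5 10.0:131/74/9.9 10.5:140/77/10.5 11.0:140/76/10.8 11.5:140/75/11.6 12.0:141/76/11.9 12.5:140/77/12.5 13.0:140/76/12.9 13.5:140/76/13.6 14.0:141/75/13.9 14.5:140/75/14.6 15.0:140/76/14.9 15.5:140/77/15.6
```

Ring's rear edge is at 9.75 mm, so its centre is at 8.25 mm against a face at about 7.05 mm. I'll move 1.2 mm more, then release.

Call:
jog_arm(targets=[{"dx": 0.6, "dy": 0, "dz": 0, "rx": 0, "ry": 0, "rz": 0, "gripper": 0.7}, {"dx": 1.2, "dy": 0, "dz": 0, "rx": 0, "ry": 0, "rz": 0, "gripper": 0.7}, {"dx": 1.2, "dy": 0, "dz": 0, "rx": 0, "ry": 0, "rz": 0, "gripper": 0.7}, {"dx": 1.2, "dy": 0, "dz": 0, "rx": 0, "ry": 0, "rz": 0, "gripper": 0.7}, {"dx": 1.2, "dy": 0, "dz": 0, "rx": 0, "ry": 0, "rz": 0, "gripper": 0.7}, {"dx": 1.2, "dy": 0, "dz": 0, "rx": 0, "ry": 0, "rz": 0, "gripper": 0.55}, {"dx": 1.2, "dy": 0, "dz": 0, "rx": 0, "ry": 0, "rz": 0, "gripper": 0.3}, {"dx": 1.2, "dy": 0, "dz": 0, "rx": 0, "ry": 0, "rz": 0, "gripper": 0.3}], force=10)

```text
t: 7.93
eef_pos: [0.5143, 0.0929, 0.0442]
ee_rot: [-3.138, 0.002, -1.571]
force: [0.5, 0.1, -0.3]
width: 0.0465
gripper_force: 0.0
```

```bash
python3 mark2.py
```

```text
t7.98 d [-7.2  1.3  2.1] r [-0.0038  0.0022  0.0002] q [ 0.554  0.289 -0.541  0.    -0.736 -0.554] F [-0.19  0.59 -0.45] M [-0.032  0.089 -0.076] w 0.0501 pos [0.5143 0.0928 0.0441] rot [-3.1378e+00  2.2000e-03 -1.5706e+00]
-0.0:160/87/0.6 0.5:160/89/1.3 1.0:159/89/1.5 1.5:159/89/2.1 2.0:159/89/2.4 2.5:159/87/2.9 3.0:158/88/3.3 3.5:157/88/3.9 4.0:157/89/4.2 4.5:157/88/4.8 5.0:157/88/5.1 5.5:158/88/5.7 6.0:158/87/6.0 6.5:150/87/6.6 7.0:94/88/6.9 7.5:65/76/7.5 8.0:64/76/7.9 8.5:83/76/8.5 9.0:125/75/8.9 9.5:135/75/9.6 10.0:135/75/9.9 10.5:136/75/10.6 11.0:136/75/10.9 11.5:136/76/11.6 12.0:136/76/11.9 12.5:136/75/12.6 13.0:136/75/13.0 13.5:136/77/13.3 14.0:136/75/14.0 14.5:136/76/14.3 15.0:136/76/15.0 15.5:136/75/15.4
-0.0:164/88/0.6 0.5:166/89/1.2 1.0:166/87/1.5 1.5:168/89/2.1 2.0:169/88/2.4 2.5:169/89/3.0 3.0:168/87/3.2 3.5:168/89/3.9 4.0:166/88/4.2 4.5:167/88/4.8 5.0:165/89/5.1 5.5:165/89/5.7 6.0:165/88/6.0 6.5:156/87/6.6 7.0:97/87/6.9 7.5:65/77/7.5 8.0:64/78/7.9 8.5:92/76/8.5 9.0:129/77/8.9 9.5:134/77/9.5 10.0:134/77/9.9 10.5:134/77/10.5 11.0:134/75/10.9 11.5:134/77/11.6 12.0:134/77/11.9 12.5:134/76/12.6 13.0:135/77/12.9 13.5:134/77/13.6 14.0:135/76/14.0 14.5:134/77/14.3 15.0:134/78/14.9 15.5:134/75/15.4
-0.0:165/88/0.6 0.5:165/88/1.2 1.0:165/88/1.5 1.5:164/88/2.1 2.0:164/89/2.4 2.5:163/88/3.0 3.0:162/88/3.3 3.5:162/87/3.9 4.0:162/88/4.2 4.5:162/88/4.8 5.0:162/88/5.1 5.5:163/88/5.7 6.0:163/88/6.0 6.5:153/88/6.6 7.0:96/86/6.9 7.5:66/76/7.5 8.0:65/76/7.9 8.5:91/75/8.6 9.0:127/77/8.9 9.5:132/76/9.6 10.0:132/74/9.9 10.5:132/76/10.6 11.0:132/75/10.9 11.5:132/74/11.6 12.0:132/75/12.0 12.5:132/75/12.7 13.0:132/75/13.0 13.5:132/75/13.3 14.0:132/75/14.1 14.5:132/75/14.4 15.0:132/76/15.0 15.5:132/75/15.4
```

After release the ring runs from about 5.6 to 8.6 mm, with its centre at 7.1 mm, level with the face at about 7.1 mm. Now I'll lift, turn the wrist back for a long clockwise stroke, and move over the wheel.

Call:
jog_arm(targets=[{"dx": 0, "dy": 0, "dz": -20, "rx": 0, "ry": 0, "rz": 0, "gripper": 0.2}, {"dx": 0, "dy": 0, "dz": -60, "rx": 0, "ry": 0, "rz": 0, "gripper": 0}, {"dx": 0, "dy": 0, "dz": -100, "rx": 0, "ry": 0, "rz": -0.12, "gripper": 0}, {"dx": 0, "dy": 0, "dz": -140, "rx": 0, "ry": 0, "rz": -0.24, "gripper": 0}, {"dx": 0, "dy": 0, "dz": -180, "rx": 0, "ry": 0, "rz": -0.36, "gripper": 0}, {"dx": 40, "dy": 0, "dz": -180, "rx": 0, "ry": 0, "rz": -0.48, "gripper": 0}, {"dx": 80, "dy": 0, "dz": -180, "rx": 0, "ry": 0, "rz": -0.6, "gripper": 0}, {"dx": 110, "dy": 0, "dz": -180, "rx": 0, "ry": 0, "rz": -0.72, "gripper": 0}], force=10)

```text
t: 8.65
eef_pos: [0.5136, -0.0171, 0.2248]
ee_rot: [-3.136, -0.001, -0.858]
force: [0.8, -0.2, -0.2]
width: 0.0872
gripper_force: 0.0
```

Run:
```python
from h import *
to(.513,-.052,.22,1.36)
```

```text
t8.65 d [26.  23.3  4.7] r [-1.7000e-03 -7.2000e-03 -2.2182e+00] q [ 3.490e-01  8.200e-02 -3.270e-01 -1.000e-03 -1.156e+00  3.640e-01] F [ 0.78 -0.18 -0.16] M [-0.017  0.086  0.033] w 0.0872 pos [ 0.5136 -0.0171  0.2248] rot [-3.1358e+00 -1.4000e-03 -8.5820e-01]
```

Call:
jog_arm(targets=[{"dx": 26, "dy": 23, "dz": 0, "rx": 0, "ry": -0.005, "rz": -2.218, "gripper": 0}, {"dx": 26, "dy": 23, "dz": 0, "rx": 0, "ry": -0.005, "rz": -2.218, "gripper": 0}, {"dx": 26, "dy": 23, "dz": 0, "rx": 0, "ry": -0.005, "rz": -2.218, "gripper": 0}, {"dx": 26, "dy": 23, "dz": 0, "rx": 0, "ry": -0.005, "rz": -2.218, "gripper": 0}, {"dx": 26, "dy": 23, "dz": 0, "rx": 0, "ry": -0.005, "rz": -2.218, "gripper": 0}, {"dx": 26, "dy": 23, "dz": 0, "rx": 0, "ry": -0.005, "rz": -2.218, "gripper": 0}, {"dx": 26, "dy": 23, "dz": 0, "rx": 0, "ry": -0.005, "rz": -2.218, "gripper": 0}, {"dx": 26, "dy": 23, "dz": 0, "rx": 0, "ry": -0.005, "rz": -2.218, "gripper": 0}])

```text
t: 9.32
eef_pos: [0.5128, -0.051, 0.2236]
ee_rot: [-3.139, -0.001, 0.134]
force: [0.1, 0.6, -0.1]
width: 0.0877
gripper_force: 0.0
```

Run:
```python
from h import *
to(.513,-.052,.22,1.36)
```

```text
t9.32 d [0.1 1.  3.6] r [-0.0013 -0.0028 -1.2263] q [ 0.28   0.088 -0.322 -0.002 -1.159  1.425] F [ 0.06  0.64 -0.12] M [-0.138  0.158  0.014] w 0.0877 pos [ 0.5128 -0.051   0.2236] rot [-3.1391e+00 -1.5000e-03  1.3370e-01]
```

Call:
jog_arm(targets=[{"dx": 0, "dy": 1, "dz": 0, "rx": -0.001, "ry": -0.003, "rz": -0.98, "gripper": 0}, {"dx": 0, "dy": 1, "dz": 0, "rx": -0.001, "ry": -0.003, "rz": -0.98, "gripper": 0}, {"dx": 0, "dy": 1, "dz": 0, "rx": -0.001, "ry": -0.003, "rz": -0.98, "gripper": 0}, {"dx": 0, "dy": 1, "dz": 0, "rx": -0.001, "ry": -0.003, "rz": -0.98, "gripper": 0}, {"dx": 0, "dy": 1, "dz": 0, "rx": -0.001, "ry": -0.003, "rz": -0.98, "gripper": 0}, {"dx": 0, "dy": 1, "dz": 0, "rx": -0.001, "ry": -0.003, "rz": -0.98, "gripper": 0}, {"dx": 0, "dy": 1, "dz": 0, "rx": -0.001, "ry": -0.003, "rz": -0.98, "gripper": 0}, {"dx": 0, "dy": 1, "dz": 0, "rx": -0.001, "ry": -0.003, "rz": -0.98, "gripper": 0}])

```text
t: 9.98
eef_pos: [0.513, -0.0519, 0.2236]
ee_rot: [-3.141, 0.0, 1.114]
force: [0.4, 0.9, -0.2]
width: 0.0872
gripper_force: 0.0
```

Run:
```python
from h import *
f=grab('wrist'); P=cloud(f); s=arm.get_state(); to(.513,-.052,.14,s['ee_rot'][2])
m=(np.hypot(P[...,0]-.513,P[...,1]+.052)<.045)&(P[...,2]>.150)&(P[...,2]<.175)
print('wheel',m.sum(),cv2.minEnclosingCircle(P[m][:,:2].astype(np.float32)),P[m][:,2].max(),'col/row',[ (a.min(),a.max()) for a in np.where(m)])
T=R.from_euler('xyz',s['ee_rot']); Q=(P-s['eef_pos'])@T.as_matrix()  # tool coords
print('wheel ctr in tool', ((lambda c:T.inv().apply(np.array([c[0],c[1],.162])-s['eef_pos'])*1000)(cv2.minEnclosingCircle(P[m][:,:2].astype(np.float32))[0])).round(1))
k=(abs(Q[...,0])<.03)&(abs(Q[...,1])<.07)&(abs(Q[...,2])<.06)&~m
q=Q[k&(Q[...,2]<0)]
for sg in (-1,1):
    a=q[(q[:,1]*sg>.03)]; print(sg,len(a),'pad inner y',np.percentile(abs(a[:,1]),[0,2])*1000,'x front',np.percentile(a[:,0],[50,90,98,100]).round(4)*1000,'z max',np.percentile(a[:,2],[98,100])*1000)
save('wh',f['frame'])
```

```text
t10.03 d [-0.   0.2 83.6] r [-0.0007  0.0001 -0.    ] q [ 0.28   0.09  -0.321 -0.    -1.161  2.411] F [ 0.67 -0.62  0.15] M [-0.187  0.056  0.044] w 0.0877 pos [ 0.5129 -0.0519  0.2236] rot [-3.1409e+00  1.0000e-04  1.1206e+00]
wheel 6126 ((0.5119361281394958, -0.054026853293180466), 0.029897410422563553) 0.16732817285472515 col/row [(np.int64(212), np.int64(299)), (np.int64(271), np.int64(360))]
wheel ctr in tool [-2.3  0.1 61.6]
-1 3555 pad inner y [41.7915488 42.1655369] x front [10.1 11.2 11.5 11.8] z max [-14.20495486 -10.71164935]
1 3544 pad inner y [44.75478364 45.09422303] x front [ 9.5 10.6 10.9 11.4] z max [-14.47189083 -11.07028108]
```

View pics/wh.png

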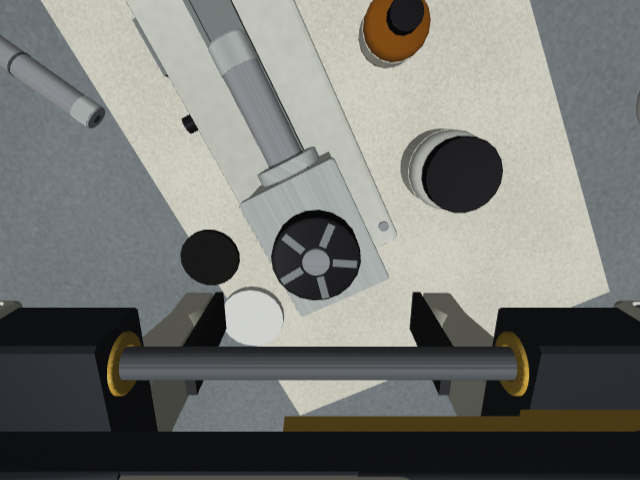

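The wheel appears at pixel (316,255) with radius 44 px. Its measured centre is (0.5119,-0.054), r 29.9 mm and z≈0.162, matching the description. The tube and bystanders look undisturbed. I'll shift about 2 mm and descend so the tips are at z≈0.134.

Call:
jog_arm(targets=[{"dx": -2.3, "dy": 0, "dz": 25, "rx": 0, "ry": 0, "rz": 0, "gripper": 0}, {"dx": -2.3, "dy": 0, "dz": 50, "rx": 0, "ry": 0, "rz": 0, "gripper": 0}, {"dx": -2.3, "dy": 0, "dz": 75, "rx": 0, "ry": 0, "rz": 0, "gripper": 0}, {"dx": -2.3, "dy": 0, "dz": 92, "rx": 0, "ry": 0, "rz": 0, "gripper": 0}, {"dx": -2.3, "dy": 0, "dz": 100, "rx": 0, "ry": 0, "rz": 0, "gripper": 0}, {"dx": -2.3, "dy": 0, "dz": 101, "rx": 0, "ry": 0, "rz": 0, "gripper": 0}, {"dx": -2.3, "dy": 0, "dz": 101, "rx": 0, "ry": 0, "rz": 0, "gripper": 0.2}, {"dx": -2.3, "dy": 0, "dz": 101, "rx": 0, "ry": 0, "rz": 0, "gripper": 0.2}], force=45)

```text
t: 10.7
eef_pos: [0.5127, -0.0537, 0.1238]
ee_rot: [3.141, -0.001, 1.107]
force: [-0.4, -0.4, -0.3]
width: 0.0792
gripper_force: 0.0
```

```bash
cat > mz.py <<'E'
from h import *
import sys
n=int(sys.argv[1]) if len(sys.argv)>1 else 8
M=[];F=[]
for _ in range(n): arm.grab_frame('wrist'); s=arm.get_state(); M.append(s['moment']);F.append(s['force'])
M=np.array(M);F=np.array(F)
print('t%.2f'%s['t'],'Mz %.3f sd %.3f'%(M[:,2].mean(),M[:,2].std()),'M',M.mean(0).round(3),'F',F.mean(0).round(2),'w',round(s['width'],4),'gf',round(s['gripper_force'],1),'pos',s['eef_pos'].round(4),'rot',s['ee_rot'].round(4),'q',s['q'].round(3))
E
python3 mz.py 12
python3 - <<'E'
from h import *
f=grab('wrist'); P=cloud(f); s=arm.get_state(); T=R.from_euler('xyz',s['ee_rot']).as_matrix(); Q=(P-s['eef_pos'])@T
k=(abs(Q[...,0])<.03)&(abs(Q[...,1])<.07)&(abs(Q[...,1])>.031)&(Q[...,2]<0)&(Q[...,2]>-.05)
print('tip z world',np.percentile(P[k][:,2],[0,.5,2]).round(4))
m=(np.hypot(P[...,0]-.512,P[...,1]+.054)<.034)&(P[...,2]>.152)&(P[...,2]<.172); print(m.sum(),cv2.minEnclosingCircle(P[m][:,:2].astype(np.float32)))
E
```

```text
t11.30 Mz -0.001 sd 0.024 M [-0.152  0.073 -0.001] F [0.02 0.04 0.17] w 0.0706 gf 0.0 pos [ 0.5118 -0.0537  0.1226] rot [-3.1408  0.      1.1078] q [ 2.770e-01  1.800e-01 -4.650e-01 -1.000e-03 -9.260e-01  2.402e+00]
tip z world [0.1227 0.1238 0.1244]
11296 ((0.5102048516273499, -0.052681200206279755), 0.031937383115291595)
```

Call:
jog_arm(targets=[{"dx": 0, "dy": 0, "dz": 0, "rx": 0, "ry": 0, "rz": 0, "gripper": 0.45}, {"dx": 0, "dy": 0, "dz": 0, "rx": 0, "ry": 0, "rz": 0, "gripper": 0.45}, {"dx": 0, "dy": 0, "dz": 0, "rx": 0, "ry": 0, "rz": 0, "gripper": 0.45}, {"dx": 0, "dy": 0, "dz": 0, "rx": 0, "ry": 0, "rz": 0, "gripper": 0.45}, {"dx": 0, "dy": 0, "dz": 0, "rx": 0, "ry": 0, "rz": 0, "gripper": 0.45}, {"dx": 0, "dy": 0, "dz": 0, "rx": 0, "ry": 0, "rz": 0, "gripper": 0.45}, {"dx": 0, "dy": 0, "dz": 0, "rx": 0, "ry": 0, "rz": 0, "gripper": 0.45}, {"dx": 0, "dy": 0, "dz": 0, "rx": 0, "ry": 0, "rz": 0, "gripper": 0.45}], force=45)

```text
t: 12.02
eef_pos: [0.5108, -0.0536, 0.1223]
ee_rot: [-3.139, 0.001, 1.108]
force: [-4.1, 3.6, 3.7]
width: 0.0591
gripper_force: 45.0
```

```bash
python3 mz.py 6
```

```text
t12.32 Mz -0.042 sd 0.038 M [ 1.052  1.73  -0.042] F [-4.52  2.9   2.64] w 0.0591 gf 45.0 pos [ 0.5108 -0.0536  0.1224] rot [-3.1391e+00  5.0000e-04  1.1076e+00] q [ 2.770e-01  1.790e-01 -4.660e-01 -2.000e-03 -9.280e-01  2.402e+00]
```

Call:
jog_arm(targets=[{"dx": 0, "dy": -1, "dz": 0, "rx": 0, "ry": 0, "rz": 0.09, "gripper": 0.45}, {"dx": 0, "dy": -1, "dz": 0, "rx": 0, "ry": 0, "rz": 0.18, "gripper": 0.45}, {"dx": 0, "dy": -1, "dz": 0, "rx": 0, "ry": 0, "rz": 0.27, "gripper": 0.45}, {"dx": 0, "dy": -1, "dz": 0, "rx": 0, "ry": 0, "rz": 0.36, "gripper": 0.45}, {"dx": 0, "dy": -1, "dz": 0, "rx": 0, "ry": 0, "rz": 0.45, "gripper": 0.45}, {"dx": 0, "dy": -1, "dz": 0, "rx": 0, "ry": 0, "rz": 0.54, "gripper": 0.45}, {"dx": 0, "dy": -1, "dz": 0, "rx": 0, "ry": 0, "rz": 0.63, "gripper": 0.45}, {"dx": 0, "dy": -1, "dz": 0, "rx": 0, "ry": 0, "rz": 0.7, "gripper": 0.45}], force=45)

```text
t: 12.98
eef_pos: [0.5108, -0.0536, 0.1224]
ee_rot: [-3.141, 0.001, 0.404]
force: [-1.1, -0.4, -1.1]
width: 0.0593
gripper_force: 45.0
```

```bash
python3 mz.py 6
```

```text
t13.28 Mz 0.547 sd 0.025 M [-0.489  0.255  0.547] F [ 0.09 -0.98 -1.78] w 0.0594 gf 45.0 pos [ 0.5108 -0.0535  0.1224] rot [-3.1411e+00  1.0000e-03  4.1000e-01] q [ 0.278  0.178 -0.468 -0.    -0.926  1.703]
```

Call:
jog_arm(targets=[{"dx": 0, "dy": 0, "dz": 0, "rx": 0, "ry": 0, "rz": 0.06, "gripper": 0.45}, {"dx": 0, "dy": 0, "dz": 0, "rx": 0, "ry": 0, "rz": 0.12, "gripper": 0.45}, {"dx": 0, "dy": 0, "dz": 0, "rx": 0, "ry": 0, "rz": 0.18, "gripper": 0.45}, {"dx": 0, "dy": 0, "dz": 0, "rx": 0, "ry": 0, "rz": 0.24, "gripper": 0.45}, {"dx": 0, "dy": 0, "dz": 0, "rx": 0, "ry": 0, "rz": 0.3, "gripper": 0.45}, {"dx": 0, "dy": 0, "dz": 0, "rx": 0, "ry": 0, "rz": 0.36, "gripper": 0.45}, {"dx": 0, "dy": 0, "dz": 0, "rx": 0, "ry": 0, "rz": 0.42, "gripper": 0.45}, {"dx": 0, "dy": 0, "dz": 0, "rx": 0, "ry": 0, "rz": 0.48, "gripper": 0.45}], force=45)

```text
t: 13.95
eef_pos: [0.5107, -0.0535, 0.1224]
ee_rot: [3.142, 0.001, -0.073]
force: [-0.8, -1.9, -2.5]
width: 0.0594
gripper_force: 45.0
```

```bash
python3 mz.py 8
```

```text
t14.35 Mz 0.560 sd 0.025 M [-0.87   0.083  0.56 ] F [ 0.03 -2.78 -3.38] w 0.0592 gf 45.0 pos [ 0.5107 -0.0534  0.1225] rot [-3.1415e+00  1.1000e-03 -7.1000e-02] q [ 2.780e-01  1.780e-01 -4.680e-01 -1.000e-03 -9.260e-01  1.222e+00]
```

Call:
jog_arm(targets=[{"dx": 0, "dy": 0, "dz": 0, "rx": 0, "ry": 0, "rz": 0.06, "gripper": 0.45}, {"dx": 0, "dy": 0, "dz": 0, "rx": 0, "ry": 0, "rz": 0.12, "gripper": 0.45}, {"dx": 0, "dy": 0, "dz": 0, "rx": 0, "ry": 0, "rz": 0.18, "gripper": 0.45}, {"dx": 0, "dy": 0, "dz": 0, "rx": 0, "ry": 0, "rz": 0.24, "gripper": 0.45}, {"dx": 0, "dy": 0, "dz": 0, "rx": 0, "ry": 0, "rz": 0.3, "gripper": 0.45}, {"dx": 0, "dy": 0, "dz": 0, "rx": 0, "ry": 0, "rz": 0.36, "gripper": 0.45}, {"dx": 0, "dy": 0, "dz": 0, "rx": 0, "ry": 0, "rz": 0.42, "gripper": 0.45}, {"dx": 0, "dy": 0, "dz": 0, "rx": 0, "ry": 0, "rz": 0.48, "gripper": 0.45}], force=45)

```text
t: 15.02
eef_pos: [0.5107, -0.0534, 0.1224]
ee_rot: [3.141, 0.001, -0.554]
force: [0.1, -4.0, -4.1]
width: 0.0595
gripper_force: 45.0
```

```bash
python3 mz.py 8
```

```text
t15.42 Mz 0.576 sd 0.035 M [-1.208 -0.019  0.576] F [ 0.12 -3.48 -5.03] w 0.0596 gf 45.0 pos [ 0.5107 -0.0534  0.1224] rot [ 3.1411e+00  1.1000e-03 -5.5110e-01] q [ 0.278  0.178 -0.468 -0.001 -0.926  0.742]
```

Call:
jog_arm(targets=[{"dx": 0, "dy": 0, "dz": 0, "rx": 0, "ry": 0, "rz": 0.06, "gripper": 0.45}, {"dx": 0, "dy": 0, "dz": 0, "rx": 0, "ry": 0, "rz": 0.12, "gripper": 0.45}, {"dx": 0, "dy": 0, "dz": 0, "rx": 0, "ry": 0, "rz": 0.18, "gripper": 0.45}, {"dx": 0, "dy": 0, "dz": 0, "rx": 0, "ry": 0, "rz": 0.24, "gripper": 0.45}, {"dx": 0, "dy": 0, "dz": 0, "rx": 0, "ry": 0, "rz": 0.3, "gripper": 0.45}, {"dx": 0, "dy": 0, "dz": 0, "rx": 0, "ry": 0, "rz": 0.36, "gripper": 0.45}, {"dx": 0, "dy": 0, "dz": 0, "rx": 0, "ry": 0, "rz": 0.42, "gripper": 0.45}, {"dx": 0, "dy": 0, "dz": 0, "rx": 0, "ry": 0, "rz": 0.48, "gripper": 0.45}], force=45)

```text
t: 16.08
eef_pos: [0.5107, -0.0534, 0.1225]
ee_rot: [3.141, 0.001, -1.034]
force: [0.1, -3.9, -4.8]
width: 0.0591
gripper_force: 45.0
```

```bash
python3 mz.py 8
```

```text
t16.48 Mz 0.563 sd 0.038 M [-1.479 -0.087  0.563] F [ 0.22 -4.23 -6.06] w 0.0588 gf 45.0 pos [ 0.5108 -0.0534  0.1225] rot [ 3.1408e+00  7.0000e-04 -1.0311e+00] q [ 0.278  0.178 -0.468 -0.001 -0.926  0.262]
```

Torque is steady at about 0.56. Before going on I'll check that the wheel is turning with the pads: the ribs should look the same in the wrist view as before gripping, shifted only by the hub twist.

Run:
```python
from h import *
out=[]
def polar(f):
    s=None; g=f['frame'].astype(np.float32).mean(-1)
    V=f['view']; c=np.array([.5115,-.0537,.162])
    th=np.radians(np.arange(0,360,1)); pr=[]
    # angles in camera-fixed sense: direction of camera x axis projected on the horizontal plane
    ax=V[0,:3]; a0=np.arctan2(ax[1],ax[0])
    for r in (.014,.017,.020,.023):
        uv=np.array([proj(f,[c[0]+r*np.cos(t+a0),c[1]+r*np.sin(t+a0),.162]) for t in th],np.float32)
        pr.append(cv2.remap(g,uv[:,0].copy(),uv[:,1].copy(),cv2.INTER_LINEAR).ravel())
    return np.mean(pr,0)
o=polar(load('wrist')); n=polar(grab('wrist'))
for nm,p in (('old',o),('new',n)): print(nm,np.where((p>np.roll(p,1))&(p>=np.roll(p,-1))&(p>p.mean()+p.std()*.5))[0],p.mean().round(),p.max().round())
o=o[150:]-0;cc=[np.corrcoef(np.roll(polar_n:=n,k)[:],polar(load('wrist')))[0,1] for k in (0,)]
print(cc)
```

```text
old [ 67  69 142 147 215 221 230 280 285 310 319 325 356] 70.0 147.0
new [  0  63  68 138 141 143 145 215 223 233 281 290 307 317 325] 67.0 136.0
[np.float64(1.0)]
```

The rib angles match before and after (about 67, 143, 218, 285 and 358°) even though the tool turned 123°, so there is no slip. Continuing.

Call:
jog_arm(targets=[{"dx": 0, "dy": 0, "dz": 0, "rx": 0, "ry": 0, "rz": 0.06, "gripper": 0.45}, {"dx": 0, "dy": 0, "dz": 0, "rx": 0, "ry": 0, "rz": 0.12, "gripper": 0.45}, {"dx": 0, "dy": 0, "dz": 0, "rx": 0, "ry": 0, "rz": 0.18, "gripper": 0.45}, {"dx": 0, "dy": 0, "dz": 0, "rx": 0, "ry": 0, "rz": 0.24, "gripper": 0.45}, {"dx": 0, "dy": 0, "dz": 0, "rx": 0, "ry": 0, "rz": 0.3, "gripper": 0.45}, {"dx": 0, "dy": 0, "dz": 0, "rx": 0, "ry": 0, "rz": 0.36, "gripper": 0.45}, {"dx": 0, "dy": 0, "dz": 0, "rx": 0, "ry": 0, "rz": 0.42, "gripper": 0.45}, {"dx": 0, "dy": 0, "dz": 0, "rx": 0, "ry": 0, "rz": 0.48, "gripper": 0.45}], force=45)

```text
t: 17.2
eef_pos: [0.5107, -0.0534, 0.1225]
ee_rot: [3.14, 0.0, -1.514]
force: [0.0, -4.9, -6.3]
width: 0.0591
gripper_force: 45.0
```

```bash
python3 mz.py 12
```

```text
t17.80 Mz 0.641 sd 0.025 M [-1.718 -0.093  0.641] F [-0.1  -4.86 -7.38] w 0.0592 gf 45.0 pos [ 0.5107 -0.0534  0.1225] rot [ 3.1405e+00  3.0000e-04 -1.5118e+00] q [ 0.278  0.178 -0.468 -0.001 -0.926 -0.219]
```

Contact: the torque is climbing, at 0.641 against a plateau reading of 0.562 (which is the nominal 0.60). My target reading is about 0.92, some 0.78 rad further, so I'll step 0.5 rad first.

Call:
jog_arm(targets=[{"dx": 0, "dy": 0, "dz": 0, "rx": 0, "ry": 0, "rz": 0.07, "gripper": 0.45}, {"dx": 0, "dy": 0, "dz": 0, "rx": 0, "ry": 0, "rz": 0.14, "gripper": 0.45}, {"dx": 0, "dy": 0, "dz": 0, "rx": 0, "ry": 0, "rz": 0.21, "gripper": 0.45}, {"dx": 0, "dy": 0, "dz": 0, "rx": 0, "ry": 0, "rz": 0.28, "gripper": 0.45}, {"dx": 0, "dy": 0, "dz": 0, "rx": 0, "ry": 0, "rz": 0.35, "gripper": 0.45}, {"dx": 0, "dy": 0, "dz": 0, "rx": 0, "ry": 0, "rz": 0.42, "gripper": 0.45}, {"dx": 0, "dy": 0, "dz": 0, "rx": 0, "ry": 0, "rz": 0.48, "gripper": 0.45}, {"dx": 0, "dy": 0, "dz": 0, "rx": 0, "ry": 0, "rz": 0.5, "gripper": 0.45}], force=45)

```text
t: 18.47
eef_pos: [0.5107, -0.0534, 0.1225]
ee_rot: [3.141, -0.0, -2.014]
force: [-0.6, -4.9, -8.1]
width: 0.0596
gripper_force: 45.0
```

```bash
python3 mz.py 14
```

```text
t19.17 Mz 0.833 sd 0.033 M [-1.879 -0.096  0.833] F [ 0.06 -5.11 -8.1 ] w 0.0589 gf 45.0 pos [ 0.5107 -0.0534  0.1225] rot [ 3.1405e+00 -3.0000e-04 -2.0097e+00] q [ 0.278  0.178 -0.468 -0.001 -0.926 -0.717]
```

Call:
jog_arm(targets=[{"dx": 0, "dy": 0, "dz": 0, "rx": 0, "ry": 0, "rz": 0.04, "gripper": 0.45}, {"dx": 0, "dy": 0, "dz": 0, "rx": 0, "ry": 0, "rz": 0.08, "gripper": 0.45}, {"dx": 0, "dy": 0, "dz": 0, "rx": 0, "ry": 0, "rz": 0.12, "gripper": 0.45}, {"dx": 0, "dy": 0, "dz": 0, "rx": 0, "ry": 0, "rz": 0.16, "gripper": 0.45}, {"dx": 0, "dy": 0, "dz": 0, "rx": 0, "ry": 0, "rz": 0.2, "gripper": 0.45}, {"dx": 0, "dy": 0, "dz": 0, "rx": 0, "ry": 0, "rz": 0.23, "gripper": 0.45}, {"dx": 0, "dy": 0, "dz": 0, "rx": 0, "ry": 0, "rz": 0.23, "gripper": 0.45}, {"dx": 0, "dy": 0, "dz": 0, "rx": 0, "ry": 0, "rz": 0.23, "gripper": 0.45}], force=45)

```text
t: 19.83
eef_pos: [0.5108, -0.0534, 0.1225]
ee_rot: [3.141, -0.001, -2.239]
force: [-0.6, -4.5, -8.1]
width: 0.0595
gripper_force: 45.0
```

```bash
python3 mz.py 16
```

```text
t20.63 Mz 0.911 sd 0.025 M [-1.907 -0.1    0.911] F [ 0.04 -4.97 -8.38] w 0.0593 gf 45.0 pos [ 0.5108 -0.0534  0.1225] rot [ 3.1406e+00 -6.0000e-04 -2.2392e+00] q [ 0.278  0.178 -0.468 -0.001 -0.926 -0.946]
```

Reading 0.911, about 0.95 N m after correcting for the plateau bias. Releasing and backing off upward.

Call:
jog_arm(targets=[{"dx": 0, "dy": 0, "dz": 0, "rx": 0, "ry": 0, "rz": 0, "gripper": 0.1}, {"dx": 0, "dy": 0, "dz": 0, "rx": 0, "ry": 0, "rz": 0, "gripper": 0.05}, {"dx": 0, "dy": 0, "dz": 0, "rx": 0, "ry": 0, "rz": 0, "gripper": 0.05}, {"dx": 0, "dy": 0, "dz": 0, "rx": 0, "ry": 0, "rz": 0, "gripper": 0.05}, {"dx": 0, "dy": 0, "dz": 0, "rx": 0, "ry": 0, "rz": 0, "gripper": 0.05}, {"dx": 0, "dy": 0, "dz": -20, "rx": 0, "ry": 0, "rz": 0, "gripper": 0.05}, {"dx": 0, "dy": 0, "dz": -55, "rx": 0, "ry": 0, "rz": 0, "gripper": 0.05}, {"dx": 0, "dy": 0, "dz": -90, "rx": 0, "ry": 0, "rz": 0, "gripper": 0.05}], force=20)

```text
t: 21.3
eef_pos: [0.5102, -0.0535, 0.213]
ee_rot: [3.139, -0.002, -2.242]
force: [1.1, 0.1, 1.4]
width: 0.0832
gripper_force: 0.0
```

```bash
python3 mz.py 2
python3 - <<'E'
from h import *
f=grab('scene'); g=grab('side')
a=cv2.resize(f['frame'][205:345,270:430],(400,350),interpolation=cv2.INTER_CUBIC); b=cv2.resize(g['frame'][205:345,230:390],(400,350),interpolation=cv2.INTER_CUBIC)
save('fin',np.hstack([a,b]))
E
```

```text
t21.40 Mz 0.050 sd 0.018 M [-0.005 -0.363  0.05 ] F [2.51 0.45 4.01] w 0.0833 gf 0.0 pos [ 0.5144 -0.0531  0.2188] rot [-3.1351  0.0066 -2.241 ] q [ 0.278  0.089 -0.334  0.002 -1.139 -0.949]
```

View pics/fin.png

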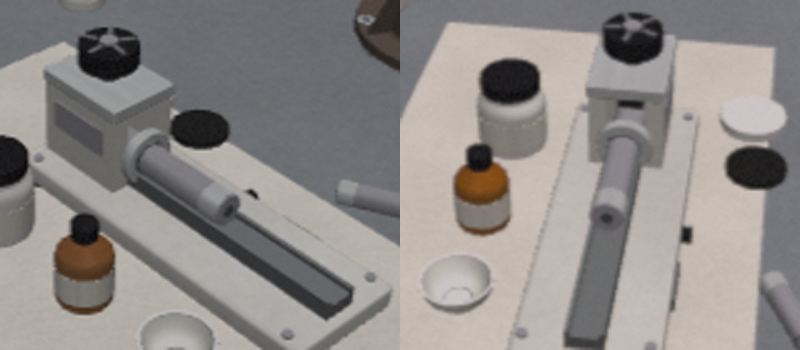

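The final view shows the tube in the bore with the ring at the collar (crop (140,155)), the wheel free of the gripper, and the jars, lids and dish in place. One last check that the tube stayed put, against its start position.

Run:
```python
from h import *
for n in ('scene','side'):
    f=load(n); P=cloud(f); m=(abs(P[...,0]-.513)<.02)&(P[...,1]>.06)&(P[...,1]<.26)&(P[...,2]>.068)&(P[...,2]<.085); q=np.sort(P[m][:,1]); print(n,q[[-6,-1]])
s=arm.get_state(); print(s['t'],s['force'].round(1),s['qd'].round(3))
```

```text
scene [0.11249809 0.11321208]
side [0.11450762 0.1173267 ]
21.5 [-0.2 -0.1 -0.8] [-0.003  0.027 -0.041 -0.009  0.009 -0.001]
```

The cap moved 119 to 120 mm against the 120 mm slide, so the tube hasn't shifted since release. Handing in.

```bash
python3 -c "
from station import arm
print(arm.job_done())"
```

```text
the job is handed in; nothing more can be done
None
```

The job is handed in at about 21.5 s: the tube's mark ring is level with the collar face to within about 0.3 mm, the wheel is wound to about 0.95 N m (it read 0.91, plus 0.04 because the loose drag read 0.56 instead of 0.60), the gripper is clear, and the bystanders in view look undisturbed.

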